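Load the full tile case into the spring magazine

ROBOT

A 7-joint arm with a two-finger parallel gripper is mounted at the origin on the work surface. World frame = base frame: x ahead of the robot, y to its left, z up, the work surface at z = 0. Lengths are in m, angles in rad, forces in N, time in s.
With the tool pointing down it reaches from about 0.4 to 0.85 m from the base axis. Payload 10.4 kg.
Tool frame: the origin (TCP) lies between the finger pads; the fingertips stand 25 mm ahead of it and the grasp point (between the pads) lies 6 mm ahead of it; x points along the fingers, y is the direction in which the jaws open and shut, and the axes are right-handed (so a half turn about x gives the same grasp; the last joint's range is limited). The gripper opens to 87 mm and grips with 3 to 60 N. Pads are 19 mm wide; open, the fingers measure 117 mm over their backs; the gripper's body (75 mm by 190 mm) begins 51 mm behind the grasp point.
Start: joints at [1.165, 0.332, -0.065, 1.46, 0.022, 1.35, -0.088], TCP at [0.233, -0.58, 0.248] pointing down, gripper open.
Joint ranges: [-2.6, 2.6], [-0.5, 2.12], [-1.47, 1.34], [0.16, 2.42], [-1.27, 4.41], [0.06, 2.06], [-2.6, 2.6]. Speed limits (rad/s): [2.22, 2.22, 2.79, 2.79, 3.14, 3.14, 3.14].

INTERFACE

Orientations are given as a unit quaternion [x, y, z, w].
In Python, from bench import r gives the robot as it stands.
- The arm moves only by the shell command python3 -m pendant 'ROWS' [FORCE]. ROWS is JSON, a list of rows, each an object with "translation": the shift along the world's x, y, z in cm, a list of three; "angular": the turn, a rotation vector about the world's x, y, z in degrees, a list of three; "hand": the opening, from -1 (shut) to 1 (fully open). In form: [{"translation": [dx, dy, dz], "angular": [wx, wy, wz], "hand": hand}, ...]. A call has 1 to 20 rows; each row shifts and turns the commanded pose from where the row before left it; what a row does not reach is not made up. A row lasts 1/10 s, in which the tool goes at most 50 mm and 8.59 degrees, less where a joint would pass 70% of its speed; a pose out of reach is approached as far as the arm can. A call is refused whole if a number of a shift passes 5 or a number of a turn 8.59, either way. A call with a gripper value outside its range is refused whole. The fingers move at their own pace and stop on an object; FORCE is the grip in N (left out, the last holds). Time passes only in rows, so rows that do not move let the fingers close. It gives the time, the measured TCP pose, the force and the opening at its end, in the units of the state.
- r.read_state(): the state, without advancing time (a new reading comes with each control period).
- r.camera(name): name is "side" or "top"; returns the picture (420x560x3 uint8, red, green, blue); there is no depth.
- r.camera_info(name): a dict with "fx", "fy", "cx", "cy" (pixels), "rvec" (rotation vector, rad) and "tvec" (3), from world to camera coordinates, as OpenCV has them. Camera axes: x right, y down, z forward; pixel columns grow to the right and rows downward; lengths in m; the calibration is good to about 2 mm. A picture is of the moment at which its call begins. camera_info takes no time and is no camera call.
- r.close_job(): hands the job in, once; it reports no verdict.
Trained networks look in the newest picture that a camera, given by its name, has taken for a name from the list of things; names that differ only in an ending like _2 or _b are one class to them, and where a whole thing is asked for, a point or a joint stands for the part that bears it (a point fixed in the world has none). Each returns a list of dicts, best first, with "confidence" (0 to 1); they miss things now and then, are a little off and sometimes report something else, mostly with a low value. They report only what shows in the picture. A call takes as long as a camera call. They do not tell look-alikes from the thing itself.
- r.find_in(camera, name): "point" ([row, column] in pixels, amid what is visible of it).
- r.mark_of(camera, name): "point" ([row, column] in pixels: a listed point, or the origin of a listed thing).
The state is a dict: "time": time; "joint_positions": joint angles; "joint_vel": joint speeds; "joint_torque": joint torques, N m; "ee_pos": TCP position; "eef_rot": TCP orientation; "ft_force": force on the tool from outside, world axes, zero at the start; "torque": the same for the moment, N m; "width": finger opening in m.
Only numpy, scipy, OpenCV 4.12 (cv2) and the standard library are available. Lean on these libraries where they do the work, as an engineer would, in place of code of your own. Each camera call takes 0.05 s, during which the arm holds its last target.

TASK

Lift each of the two loose tile cases clear of the bench to feel which one is full. Load the full one into the magazine: press it down on the case already there against the spring, slide it under the two lips right up to the back stop, and let go so that the spring holds it under the lips. Leave the empty case lying flat on the bench, and do not disturb the bat, the mug and the slat.

Things in the scene. Friction and masses are not known exactly. Their poses are not given: they have to be found in the camera images.
- case_p: closed grey plastic tile case, a plain box 160 mm long (x), 58 wide (y), 36 high, dark seam around it, same end for end; origin: centre of its underside. One of two loose cases on the bench, alike in looks: one is empty (about 0.2 kg), one full of tiles (about 0.55 kg); which is which, and where, changes.
- case_q: closed grey plastic tile case, a plain box 160 mm long (x), 58 wide (y), 36 high, dark seam around it, same end for end; origin: centre of its underside. One of two loose cases on the bench, alike in looks: one is empty (about 0.2 kg), one full of tiles (about 0.55 kg); which is which, and where, changes.
- case_m: closed grey plastic tile case, a plain box 160 mm long (x), 58 wide (y), 36 high, dark seam around it, same end for end; origin: centre of its underside. This one (about 0.35 kg) already lies loose in the magazine on the follower, lengthwise along the magazine's x, and stays at the bottom of the stack.
- magazine: pale green spring magazine, fixed to the bench. Origin: on the bench, below the centre of a case that is home; x points level to the back stop, the way cases slide in (roughly away from the robot), z up. Base plate 240 x 110 x 12 mm (x -140 to 100). Side walls only at the back, inner faces y = +-32 mm, x 40 to 82, flared in front from x = 27; the front is open, so a case can be held by its sides.
- follower (a joint): spring plate under the stack, slides straight down. 0 m = up (plate top 70 mm above the bench, top of the case there at 106 mm), grows as pressed, stop at 0.046; about 0.0345 with the second case home. The spring pushes with 14 N at 0 and 260 N/m more; the cases' weight alone does not sink it; pressing a full case down 38 mm takes about 14 N from the hand.
- lips (a point): middle between the front ends of the two steel lips on the side walls (magazine x = 40 mm), at the height of their undersides, 107.5 mm above the bench. Each lip runs from here to the back stop, reaches in to y = +-20 mm and is 8 mm thick; an upward-sloping lead-in before it begins at x = 30. A released case rises against the lips: its underside then at 71.5 mm.
- back_stop (a point): inner face of the back wall, in the middle (magazine x = 82 mm), at lip height; the wall is 115.5 mm high. A case that is home (its centre at magazine x = 0) ends 2 mm short of it.
- loading_place (a point): point in front of the lips (magazine x = -54 mm, y = 0), 106 mm above the bench: put a new case here on top of the stack, its underside's centre on this point and lengthwise along magazine x; press it down until its top is below the lips (underside under 71.5 mm), then slide it along +x. Let go before it is under the lips, it springs up again.
- bat: bystander: white round pottery bat (disc), 160 mm across, 18 mm thick, lying beyond the cases; origin at the centre of its underside
- mug: bystander: brown mug, 80 mm across, 90 mm high; origin at the centre of its underside
- slat: bystander: thin wooden thickness slat, 200 x 35 x 9 mm, lying left of the magazine, long side (its y) roughly along world x; origin at the centre of its underside
Mind the look-alikes: they are no part of the job. What is shaped like the case_q but pink or red is not meant.

How it is judged:
By the outcome, as a careful person would: the job done as asked, in the order asked, and still so for the second after the job is handed in, with the robot touching nothing.
It also fails if it takes over 58 s, if anything falls off the work surface, if the arm or the gripper's body presses on something with over 40 N, if the wrist force passes 120 N, or if a joint passes its speed limit or range.

## Working session

There is one attempt and no reset: what is moved stays moved. The work goes in short steps, Python scripts to look and compute and a shell command to move; the robot and the scene stay as the last step left them, time stands still between calls to the robot, and variables do not carry over. Pictures are saved under pics/ and viewed, and the job is handed in when it is done.

```bash
ls; mkdir -p pics; python3 - <<'E'
from bench import r
import cv2
s=r.read_state(); print({k:(v if not hasattr(v,'__len__') else [round(float(x),4) for x in v]) for k,v in s.items()})
for c in ('side','top'):
    im=r.camera(c); cv2.imwrite(f'pics/{c}0.png',im[:,:,::-1]); print(c,r.camera_info(c))
E
```

```text
pics
{'time': 0.0, 'joint_positions': [1.1654, 0.3329, -0.0647, 1.4609, 0.0216, 1.3499, -0.0885], 'joint_vel': [-0.0003, -0.0002, 0.0003, 0.0001, -0.0011, 0.0011, -0.0006], 'joint_torque': [0.0004, -62.3261, 0.0249, -38.9887, -0.0612, 0.0399, 0.0002], 'ee_pos': [0.2333, -0.5794, 0.2468], 'eef_rot': [-0.6941, -0.135, 0.6943, -0.134], 'ft_force': [0.1575, -0.9057, -0.6505], 'torque': [-0.0281, 0.0338, -0.0107], 'width': 0.08703767890959636}
side {'fx': 487.6207979794352, 'fy': 487.6207979794352, 'cx': 285.01594580474, 'cy': 208.6821766600998, 'rvec': array([ 0.62268458, -2.67504611,  1.11908281]), 'tvec': array([0.44561877, 0.24011273, 1.24869307])}
top {'fx': 413.6974659061261, 'fy': 413.6974659061261, 'cx': 281.26876843512736, 'cy': 216.7827556249094, 'rvec': array([ 2.18302656, -2.12392491,  0.08524675]), 'tvec': array([-0.02253144,  0.53849639,  1.27212242])}
```

View pics/side0.png

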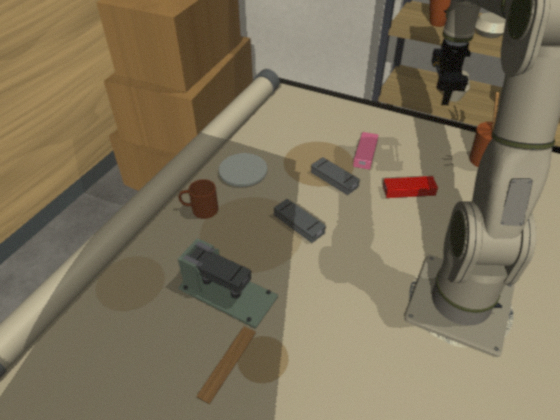

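View pics/top0.png

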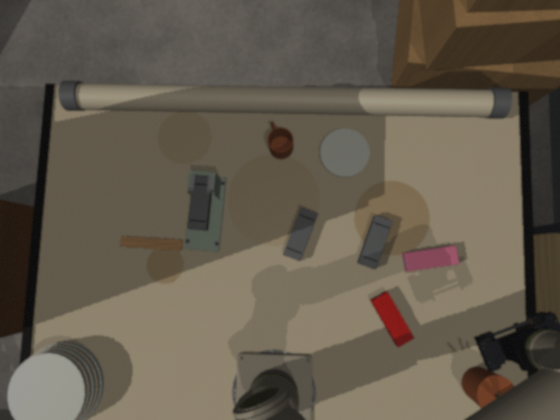

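```bash
cat > h.py <<'E'
from bench import r
import cv2, numpy as np
from scipy.spatial.transform import Rotation as R
def cam(c):
    i=r.camera_info(c); K=np.array([[i['fx'],0,i['cx']],[0,i['fy'],i['cy']],[0,0,1.]]); return K,cv2.Rodrigues(i['rvec'])[0],np.array(i['tvec'])
def onz(c,rc,z):
    K,Rm,t=cam(c); d=Rm.T@np.linalg.inv(K)@np.array([rc[1],rc[0],1.]); o=-Rm.T@t
    return o+d*(z-o[2])/d[2]
def proj(c,P):
    K,Rm,t=cam(c); p=(Rm@np.atleast_2d(P).T).T+t; p=p@K.T; p=p[:,:2]/p[:,2:]; return p[:,::-1]  # row,col
def tri(a,b):
    Ps=[]
    for c in ('side','top'):
        K,Rm,t=cam(c); Ps.append(K@np.c_[Rm,t])
    X=cv2.triangulatePoints(Ps[0],Ps[1],np.array(a[::-1],float),np.array(b[::-1],float)).ravel(); return X[:3]/X[3]
E
python3 - <<'E'
from h import *
for n in ['case_p','case_q','case_m','magazine','lips','back_stop','loading_place','bat','mug','slat']:
    for c in ('side','top'):
        f=r.mark_of(c,n)
        print(n,c,[(np.round(x['point'],1).tolist(),round(x['confidence'],2)) for x in f[:5]])
print(r.read_state()['time'])
E
```

```text
case_p side [([221.3, 293.9], 0.98), ([155.6, 362.4], 0.88), ([275.9, 220.8], 0.74), ([177.6, 332.8], 0.59)]
case_p top [([242.0, 373.0], 0.92), ([203.1, 199.3], 0.87), ([318.3, 391.0], 0.86), ([256.8, 428.0], 0.7), ([233.8, 299.0], 0.64)]
case_q side [([221.3, 293.9], 0.98), ([155.6, 362.4], 0.88), ([275.9, 220.8], 0.74), ([177.6, 332.8], 0.59)]
case_q top [([242.0, 373.0], 0.92), ([203.1, 199.3], 0.87), ([318.3, 391.0], 0.86), ([256.8, 428.0], 0.7), ([233.8, 299.0], 0.64)]
case_m side [([221.3, 293.9], 0.98), ([155.6, 362.4], 0.88), ([275.9, 220.8], 0.74), ([177.6, 332.8], 0.59)]
case_m top [([242.0, 373.0], 0.92), ([203.1, 199.3], 0.87), ([318.3, 391.0], 0.86), ([256.8, 428.0], 0.7), ([233.8, 299.0], 0.64)]
magazine side [([289.9, 225.0], 0.69)]
magazine top [([208.0, 206.9], 0.62)]
lips side [([256.3, 205.1], 0.84)]
lips top [([190.0, 199.8], 0.68)]
back_stop side [([249.8, 190.5], 0.85)]
back_stop top [([173.5, 202.2], 0.78)]
loading_place side [([272.1, 233.3], 0.58)]
loading_place top [([219.6, 198.1], 0.85)]
bat side [([170.7, 246.0], 0.83)]
bat top [([150.3, 350.3], 0.91)]
mug side [([210.3, 205.3], 0.63)]
mug top [([146.4, 279.8], 0.7)]
slat side [([364.4, 227.5], 0.56), ([179.4, 335.8], 0.48)]
slat top [([240.2, 153.5], 0.78)]
1.1
```

Side view: two grey cases at about (col 300,row 221) and (335,176), the case in the magazine at (220,270), with pink (367,150) and red (410,187) look-alikes. In the top view the grey cases are at (301,234) and (376,242).

```bash
python3 - <<'E'
from h import *
a=cv2.imread('pics/top0.png'); b=cv2.imread('pics/side0.png')
cv2.imwrite('pics/crop_t1.png',cv2.resize(a[190:280,270:400],None,fx=6,fy=6,interpolation=cv2.INTER_CUBIC))
cv2.imwrite('pics/crop_t2.png',cv2.resize(a[155:260,110:240],None,fx=5.5,fy=5.5,interpolation=cv2.INTER_CUBIC))
cv2.imwrite('pics/crop_s1.png',cv2.resize(b[235:330,170:285],None,fx=6,fy=6,interpolation=cv2.INTER_CUBIC))
cv2.imwrite('pics/crop_s2.png',cv2.resize(b[150:245,265:365],None,fx=6,fy=6,interpolation=cv2.INTER_CUBIC))
P=lambda s,t:print(np.round(tri(s,t),4))
for n,s,t in [('case1',[221.3,293.9],[233.8,299]),('case2',[177.6,332.8],[242,373]),('m',[275.9,220.8],[203.1,199.3]),('mag',[289.9,225],[208,206.9]),('lips',[256.3,205.1],[190,199.8]),('back',[249.8,190.5],[173.5,202.2]),('load',[272.1,233.3],[219.6,198.1]),('bat',[170.7,246],[150.3,350.3]),('mug',[210.3,205.3],[146.4,279.8])]:
    print(n,end=' ');P(s,t)
for n,p,z in [('c1',[233.8,299],0),('c2',[242,373],0),('lips',[190,199.8],.1075),('back',[173.5,202.2],.1075),('load',[219.6,198.1],.106),('m',[203.1,199.3],.07),('mag',[208,206.9],0)]: print(n,np.round(onz('top',p,z),4))
for n,p,z in [('c1',[221.3,293.9],0),('c2',[177.6,332.8],0),('lips',[256.3,205.1],.1075),('back',[249.8,190.5],.1075),('load',[272.1,233.3],.106),('m',[275.9,220.8],.07),('mag',[289.9,225],0)]: print(n,np.round(onz('side',p,z),4))
E
```

```text
case1 [ 0.4936 -0.0627  0.0142]
case2 [ 0.4698 -0.298   0.0105]
m [0.5634 0.241  0.0699]
mag [0.5603 0.2326 0.0015]
lips [0.6027 0.2335 0.116 ]
back [0.6516 0.229  0.1112]
load [0.518  0.2378 0.1052]
bat [ 0.7631 -0.2304 -0.017 ]
mug [ 0.77    0.003  -0.0013]
c1 [ 0.4888 -0.0652  0.    ]
c2 [ 0.4691 -0.3004  0.    ]
lips [0.6046 0.2357 0.1075]
back [0.6549 0.231  0.1075]
load [0.5158 0.2367 0.106 ]
m [0.5702 0.2439 0.07  ]
mag [0.5642 0.2345 0.    ]
c1 [ 0.5035 -0.0738  0.    ]
c2 [ 0.4747 -0.3091  0.    ]
lips [0.6071 0.2279 0.1075]
back [0.6519 0.2262 0.1075]
load [0.5192 0.2388 0.106 ]
m [0.558  0.2398 0.07  ]
mag [0.5582 0.231  0.    ]
```

View pics/crop_t1.png

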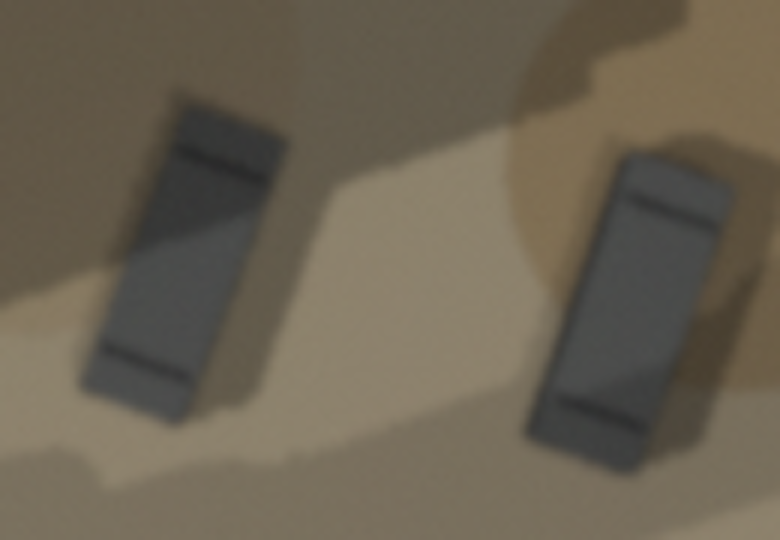

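View pics/crop_t2.png

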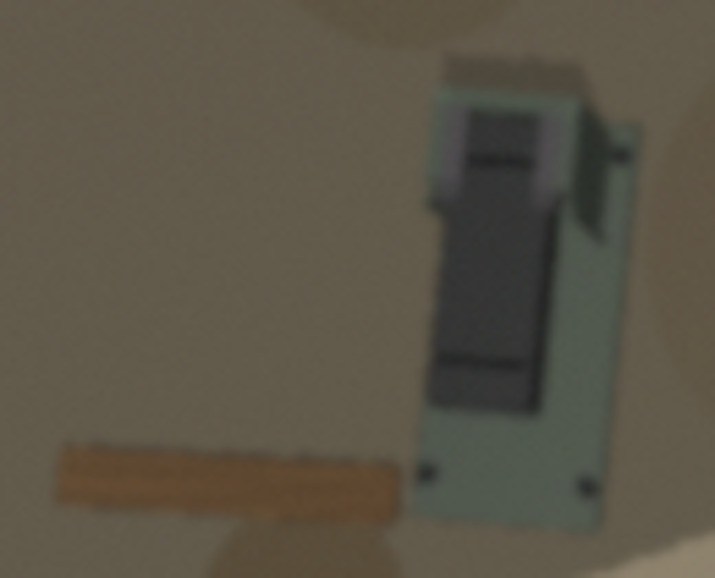

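View pics/crop_s1.png

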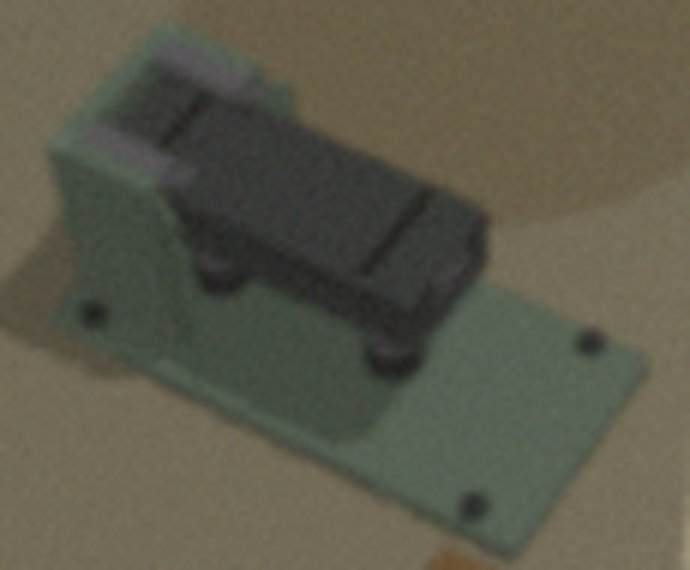

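View pics/crop_s2.png

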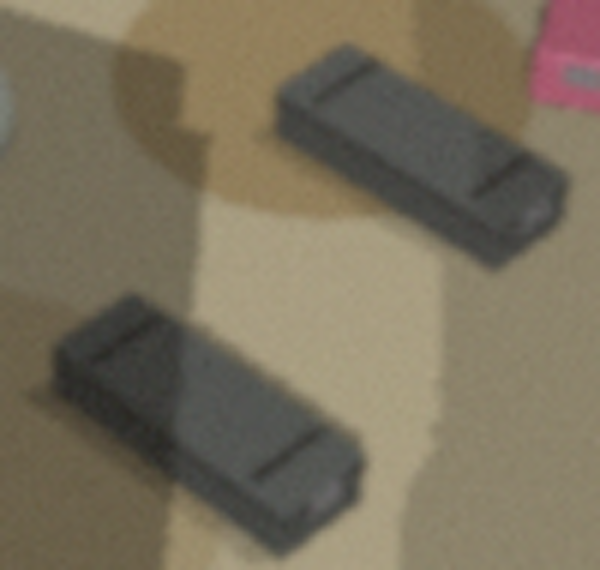

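```bash
cat > fit.py <<'E'
from h import *
from scipy.optimize import least_squares
def un(off,f,p): return [(p[1]+.5)/f-.5+off[1],(p[0]+.5)/f-.5+off[0]]
T1=((270,190),6);T2=((110,155),5.5);S1=((170,235),6);S2=((265,150),6)
def fit(obs,x0):
    def pts(v): 
        c,s=np.cos(v[2]),np.sin(v[2]); return [np.array([v[0]+c*l[0]-s*l[1],v[1]+s*l[0]+c*l[1],l[2]]) for _,_,l in obs]
    def f(v):
        return np.concatenate([proj(cm,P)[0]-px for (cm,px,_),P in zip(obs,pts(v))])
    o=least_squares(f,x0,loss='soft_l1'); return o.x,f(o.x).reshape(-1,2)
def outline(im,c,v,loc,scale,off,col=(0,255,0)):
    cs,s=np.cos(v[2]),np.sin(v[2])
    P=[[v[0]+cs*l[0]-s*l[1],v[1]+s*l[0]+cs*l[1],l[2]] for l in loc]
    q=proj(c,P)[:,::-1]; q=((q-np.array(off)+.5)*scale-.5).astype(int)
    cv2.polylines(im,[q],True,col,1)
L,W,H=.08,.029,.036
if __name__=='__main__':
    # local x = away from robot, y = left
    fl,fr,nl,nr=(L,W,H),(L,-W,H),(-L,W,H),(-L,-W,H)
    t=lambda A,p,l:('top',un(*A,p),l); s=lambda A,p,l:('side',un(*A,p),l)
    c1=[t(T1,(186,105),fl),t(T1,(286,142),fr),t(T1,(83,385),nl),t(T1,(182,422),nr),
        s(S2,(130,295),fr),s(S2,(55,348),fl),s(S2,(365,460),nr),s(S2,(283,518),nl),s(S2,(283,556),(-L,W,0))]
    c2=[t(T1,(628,152),fl),t(T1,(733,185),fr),t(T1,(540,435),nl),t(T1,(633,473),nr),t(T1,(528,435),(-L,W,0)),
        s(S2,(350,45),fr),s(S2,(278,92),fl),s(S2,(568,183),nr),s(S2,(500,232),nl),s(S2,(497,268),(-L,W,0))]
    z=.012
    mg=[t(T2,(600,530),(-.14,-.055,z)),t(T2,(415,515),(-.14,.055,z)),t(T2,(638,125),(.1,-.055,z)),
        s(S1,(648,362),(-.14,-.055,z)),s(S1,(510,550),(-.14,.055,z)),s(S1,(62,310),(.1,.055,z))]
    r1,e1=fit(c1,[.49,-.065,-.3]);r2,e2=fit(c2,[.47,-.3,-.3]);r3,e3=fit(mg,[.57,.235,-.05])
    for n,v,e in (('c1',r1,e1),('c2',r2,e2),('mag',r3,e3)): print(n,np.round(v,4),np.degrees(v[2]).round(1));print(np.round(e,1).tolist())
    box=[fl,fr,nr,nl]; bb=[(a,b,0) for a,b,_ in box]
    ims={k:cv2.imread(f'pics/crop_{k}.png') for k in('t1','t2','s1','s2')}
    for v in(r1,r2):
        for bx in(box,bb):
            outline(ims['t1'],'top',v,bx,6,T1[0]);outline(ims['s2'],'side',v,bx,6,S2[0])
    base=[(-.14,-.055,z),(-.14,.055,z),(.1,.055,z),(.1,-.055,z)]
    lip=[(.04,-.02,.1155),(.04,.02,.1155),(.082,.02,.1155),(.082,-.02,.1155)]
    for q,cl in((base,(0,255,0)),(lip,(0,0,255))):
        outline(ims['t2'],'top',r3,q,5.5,T2[0],cl);outline(ims['s1'],'side',r3,q,6,S1[0],cl)
    for (k,im) in ims.items(): cv2.imwrite(f'pics/ov_{k}.png',im)
    h=lambda a:cv2.resize(a,(400,300))
    cv2.imwrite('pics/ov.png',np.vstack([np.hstack([h(ims['t1']),h(ims['t2'])]),np.hstack([h(ims['s1']),h(ims['s2'])])]))
E
python3 fit.py
```

```text
c1 [ 0.4863 -0.068  -0.3321] -19.0
[[-0.4, -0.3], [-0.1, 0.5], [1.0, -1.1], [1.5, -0.0], [-1.1, -0.0], [-0.4, -1.4], [-1.3, 0.3], [-0.4, 0.1], [1.8, -0.4]]
c2 [ 0.4683 -0.3    -0.3204] -18.4
[[-0.6, 0.3], [0.2, 0.6], [0.9, -1.8], [1.1, 0.7], [0.8, -1.6], [-0.7, -1.3], [-0.6, -1.1], [-1.4, 0.4], [-0.8, 0.1], [1.7, -0.5]]
mag [ 0.5678  0.2347 -0.0625] -3.6
[[0.6, -0.2], [0.2, -0.9], [-0.0, 0.8], [-1.1, 0.2], [-0.0, 0.3], [0.0, -3.0]]
```

View pics/ov.png

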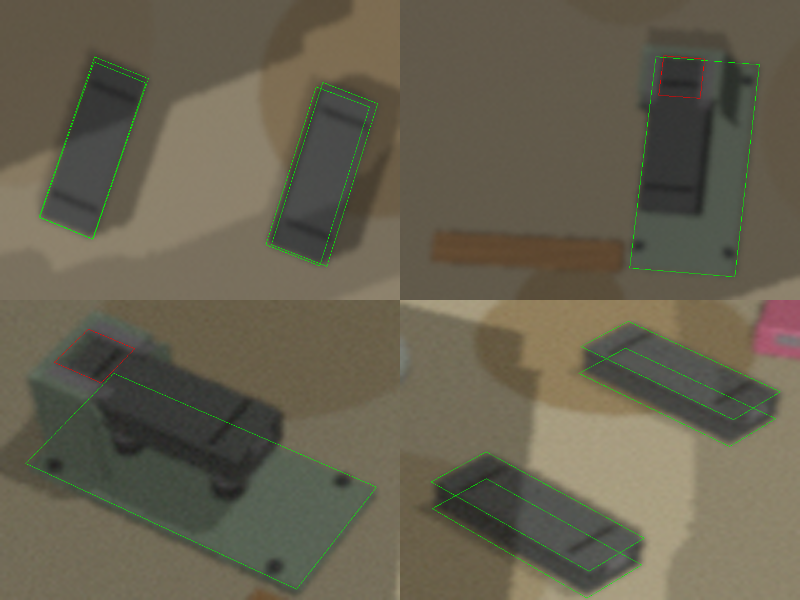

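```bash
cat > st.py <<'E'
from h import *
s=r.read_state(); M=R.from_quat(s['eef_rot']).as_matrix()
print('t',round(s['time'],2),'p',np.round(s['ee_pos'],4),'x',np.round(M[:,0],3),'yaw_y',round(np.degrees(np.arctan2(-M[0,1],M[1,1])),2),'F',np.round(s['ft_force'],2),'T',np.round(s['torque'],2),'w',round(s['width'],4),'q',np.round(s['joint_positions'],2))
E
python3 st.py; python3 -c "
from h import *
for c in('side','top'):
  K,Rm,t=cam(c);print(c,-Rm.T@t)"
```

```text
t 1.1 p [ 0.2335 -0.5798  0.2476] x [ 0. -0. -1.] yaw_y -158.07 F [ 0.23  0.04 -0.42] T [ 0.04 -0.01 -0.03] w 0.0869 q [ 1.17  0.33 -0.06  1.46  0.02  1.35 -0.09]
side [0.08086182 0.84317624 1.04784531]
top [ 0.40121343 -0.04518727  1.32127491]
```

Possible mix-ups in the top view (col,row): the grey cases c1 (301,234) and c2 (376,242), the case in the magazine (200,203), pink (431,258) and red (392,318). I choose the two loose grey ones. The crop confirmed they are plain grey with a seam. I'm starting with c2.

```bash
python3 -m pendant '[{"translation":[2.9,3.5,0],"angular":[0,0,-5],"hand":1},{"translation":[2.9,3.5,0],"angular":[0,0,-5],"hand":1},{"translation":[2.9,3.5,0],"angular":[0,0,-5],"hand":1},{"translation":[2.9,3.5,0],"angular":[0,0,-5],"hand":1},{"translation":[2.9,3.5,0],"angular":[0,0,-5],"hand":1},{"translation":[2.9,3.5,-1],"angular":[0,0,-5],"hand":1},{"translation":[2.9,3.5,-2],"angular":[0,0,-5],"hand":1},{"translation":[2.9,3.5,-2],"angular":[0,0,-5],"hand":1},{"translation":[0.2,0,-3],"angular":[0,0,-0.3],"hand":1},{"translation":[0,0,0],"angular":[0,0,0],"hand":1}]' 30; python3 st.py
```

```text
time: 2.1
ee_pos: [0.4664, -0.2976, 0.1641]
eef_rot: [-0.696, 0.111, 0.7, 0.113]
ft_force: [-1.1, -0.5, 0.0]
width: 0.0868
t 2.1 p [ 0.4664 -0.2976  0.1641] x [-0.005  0.003 -1.   ] yaw_y 161.8 F [-1.08 -0.45  0.  ] T [0.03 0.1  0.02] w 0.0868 q [ 0.69  0.25 -0.23  1.74  0.06  1.16 -1.45]
```

```bash
python3 -m pendant '[{"translation":[0.1,-0.1,-4],"angular":[0,0,0],"hand":1},{"translation":[0,-0.1,-4],"angular":[0,0,0],"hand":1},{"translation":[0,0,-3],"angular":[0,0,0],"hand":1},{"translation":[0,0,-1.5],"angular":[0,0,0],"hand":1},{"translation":[0,0,-1],"angular":[0,0,0],"hand":1},{"translation":[0,0,0],"angular":[0,0,0],"hand":1}]'; python3 st.py; python3 - <<'E'
from h import *
a=r.camera('side');b=r.camera('top')
cv2.imwrite('pics/g1.png',np.hstack([cv2.resize(a[100:260,250:450],(400,320)),cv2.resize(b[170:330,300:500],(400,320))])[:,:,::-1])
E
```

```text
time: 2.7
ee_pos: [0.4683, -0.3024, 0.0328]
eef_rot: [-0.698, 0.113, 0.698, 0.113]
ft_force: [-0.4, 0.0, 0.4]
width: 0.0867
t 2.7 p [ 0.4683 -0.3024  0.0328] x [-0. -0. -1.] yaw_y 161.59 F [-0.4   0.05  0.44] T [ 0.02  0.04 -0.01] w 0.0867 q [ 0.68  0.42 -0.22  1.84  0.11  0.89 -1.49]
```

View pics/g1.png

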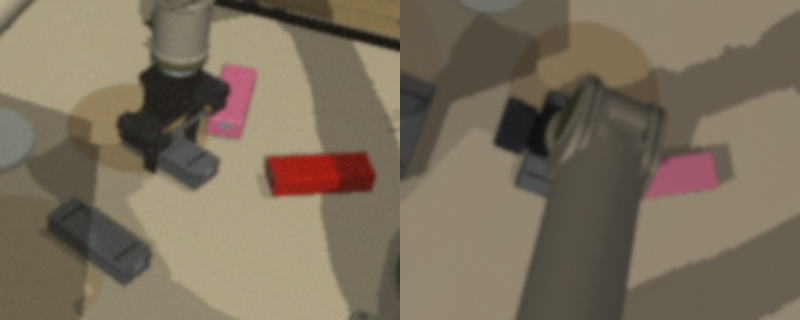

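The gripper straddles the grey case c2 in the middle, and the pink and red blocks are clear of it. Closing and lifting.

```bash
python3 -m pendant '[{"translation":[0,0,-0.3],"angular":[0,0,0],"hand":-1},{"translation":[0,0,0],"angular":[0,0,0],"hand":-1},{"translation":[0,0,0],"angular":[0,0,0],"hand":-1},{"translation":[0,0,0],"angular":[0,0,0],"hand":-1},{"translation":[0,0,0],"angular":[0,0,0],"hand":-1},{"translation":[0,0,0],"angular":[0,0,0],"hand":-1}]' 40; python3 st.py
```

```text
time: 3.4
ee_pos: [0.4686, -0.3018, 0.0298]
eef_rot: [0.698, -0.113, -0.698, -0.113]
ft_force: [0.3, 0.2, 3.1]
width: 0.0579
t 3.4 p [ 0.4686 -0.3018  0.0298] x [ 0. -0. -1.] yaw_y 161.63 F [0.26 0.2  3.12] T [ 0.08  0.17 -0.1 ] w 0.0579 q [ 0.67  0.42 -0.22  1.84  0.11  0.89 -1.49]
```

```bash
python3 -m pendant '[{"translation":[0,0,1.5],"angular":[0,0,0],"hand":-1},{"translation":[0,0,3],"angular":[0,0,0],"hand":-1},{"translation":[0,0,1.5],"angular":[0,0,0],"hand":-1},{"translation":[0,0,0],"angular":[0,0,0],"hand":-1},{"translation":[0,0,0],"angular":[0,0,0],"hand":-1},{"translation":[0,0,0],"angular":[0,0,0],"hand":-1}]'; python3 st.py;  python3 - <<'E'
from h import *
a=r.camera('side');b=r.camera('top')
cv2.imwrite('pics/g2.png',np.hstack([cv2.resize(a[100:260,250:450],(400,320)),cv2.resize(b[170:330,300:500],(400,320))])[:,:,::-1])
E
python3 st.py
```

```text
time: 4.0
ee_pos: [0.4676, -0.3013, 0.0882]
eef_rot: [-0.697, 0.113, 0.699, 0.113]
ft_force: [0.3, 0.3, -6.3]
width: 0.0576
t 4.0 p [ 0.4676 -0.3013  0.0882] x [-0.002  0.001 -1.   ] yaw_y 161.63 F [ 0.32  0.34 -6.27] T [ 0.03  0.02 -0.05] w 0.0576 q [ 0.68  0.34 -0.23  1.81  0.09  1.   -1.47]
t 4.1 p [ 0.4678 -0.3014  0.0883] x [-0.002  0.001 -1.   ] yaw_y 161.64 F [ 0.38 -0.3  -5.67] T [ 0.11  0.02 -0.03] w 0.0576 q [ 0.68  0.34 -0.23  1.81  0.09  1.   -1.47]
```

View pics/g2.png

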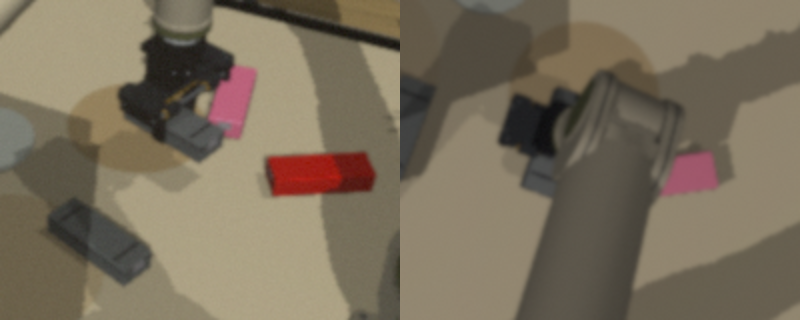

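Lifted clear with Fz about -6 N, so this looks like the full one (0.55 kg). I'll set it back and weigh the other.

```bash
python3 -m pendant '[{"translation":[0,0,-2.5],"angular":[0,0,0],"hand":-1},{"translation":[0,0,-2],"angular":[0,0,0],"hand":-1},{"translation":[0,0,-0.8],"angular":[0,0,0],"hand":-1},{"translation":[0,0,-0.4],"angular":[0,0,0],"hand":-1},{"translation":[0,0,-0.2],"angular":[0,0,0],"hand":-1},{"translation":[0,0,-0.1],"angular":[0,0,0],"hand":-1},{"translation":[0,0,0],"angular":[0,0,0],"hand":1},{"translation":[0,0,0],"angular":[0,0,0],"hand":1},{"translation":[0,0,0],"angular":[0,0,0],"hand":1},{"translation":[0,0,0],"angular":[0,0,0],"hand":1}]'; python3 st.py
```

```text
time: 5.1
ee_pos: [0.4688, -0.302, 0.0301]
eef_rot: [0.698, -0.113, -0.698, -0.113]
ft_force: [0.1, -0.1, -0.2]
width: 0.0814
t 5.1 p [ 0.4688 -0.302   0.0301] x [ 0.001 -0.001 -1.   ] yaw_y 161.63 F [ 0.15 -0.09 -0.17] T [ 0.04  0.04 -0.04] w 0.0814 q [ 0.68  0.42 -0.22  1.84  0.11  0.89 -1.49]
```

```bash
python3 -m pendant '[{"translation":[0,0,2.5],"angular":[0,0,0],"hand":1},{"translation":[0,0,4.5],"angular":[0,0,0],"hand":1},{"translation":[0.2,2.4,3.5],"angular":[0,0,0],"hand":1},{"translation":[0.3,4.5,0],"angular":[0,0,0],"hand":1},{"translation":[0.3,4.5,0],"angular":[0,0,0],"hand":1},{"translation":[0.3,4.5,0],"angular":[0,0,0],"hand":1},{"translation":[0.3,4.5,0],"angular":[0,0,-0.6],"hand":1},{"translation":[0.3,3,-2.5],"angular":[0,0,0],"hand":1},{"translation":[0,0,-3.5],"angular":[0,0,0],"hand":1},{"translation":[0,0,0],"angular":[0,0,0],"hand":1}]'; python3 st.py;  python3 - <<'E'
from h import *
a=r.camera('side')
cv2.imwrite('pics/g3.png',cv2.resize(a[100:280,220:420],(600,540))[:,:,::-1])
E
```

```text
time: 6.1
ee_pos: [0.4829, -0.0667, 0.0715]
eef_rot: [-0.695, 0.116, 0.7, 0.116]
ft_force: [-0.8, -0.7, 0.1]
width: 0.0868
t 6.1 p [ 0.4829 -0.0667  0.0715] x [-0.006  0.001 -1.   ] yaw_y 161.15 F [-0.75 -0.67  0.09] T [ 0.07  0.09 -0.01] w 0.0868 q [ 0.4   0.25 -0.4   1.98  0.12  0.94 -1.95]
```

View pics/g3.png

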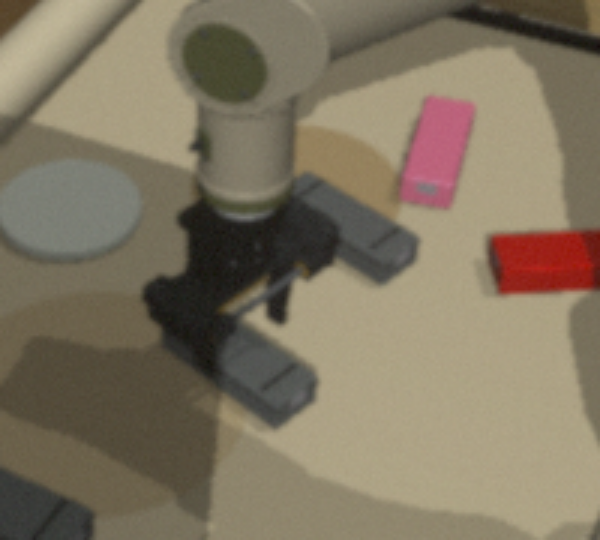

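```bash
python3 -m pendant '[{"translation":[0.2,-0.1,-2.5],"angular":[0,0,0],"hand":1},{"translation":[0,0,-1.6],"angular":[0,0,0],"hand":1},{"translation":[0,0,0],"angular":[0,0,0],"hand":1},{"translation":[0,0,0],"angular":[0,0,0],"hand":-1},{"translation":[0,0,0],"angular":[0,0,0],"hand":-1},{"translation":[0,0,0],"angular":[0,0,0],"hand":-1},{"translation":[0,0,0],"angular":[0,0,0],"hand":-1},{"translation":[0,0,0],"angular":[0,0,0],"hand":-1}]' 40; python3 st.py
```

```text
time: 6.95
ee_pos: [0.4877, -0.069, 0.0341]
eef_rot: [0.698, -0.117, -0.697, -0.116]
ft_force: [-0.9, -0.4, 3.9]
width: 0.0576
t 6.95 p [ 0.4877 -0.069   0.0341] x [ 0.001 -0.    -1.   ] yaw_y 161.02 F [-0.9  -0.42  3.94] T [-0.19  0.34 -0.15] w 0.0576 q [ 0.39  0.31 -0.38  2.    0.15  0.85 -1.98]
```

```bash
python3 -m pendant '[{"translation":[0,0,1.5],"angular":[0,0,0],"hand":-1},{"translation":[0,0,3],"angular":[0,0,0],"hand":-1},{"translation":[0,0,1.5],"angular":[0,0,0],"hand":-1},{"translation":[0,0,0],"angular":[0,0,0],"hand":-1},{"translation":[0,0,0],"angular":[0,0,0],"hand":-1},{"translation":[0,0,0],"angular":[0,0,0],"hand":-1}]'; python3 st.py;  python3 - <<'E'
from h import *
a=r.camera('side')
cv2.imwrite('pics/g4.png',cv2.resize(a[100:280,220:420],(600,540))[:,:,::-1])
E
python3 st.py
```

```text
time: 7.55
ee_pos: [0.4866, -0.0687, 0.0923]
eef_rot: [-0.697, 0.117, 0.698, 0.116]
ft_force: [-0.4, -1.4, -2.3]
width: 0.058
t 7.55 p [ 0.4866 -0.0687  0.0923] x [-0.002  0.    -1.   ] yaw_y 161.03 F [-0.36 -1.39 -2.33] T [0.05 0.04 0.02] w 0.058 q [ 0.41  0.22 -0.4   1.96  0.1   0.98 -1.94]
t 7.6 p [ 0.4867 -0.0687  0.0924] x [-0.002  0.    -1.   ] yaw_y 161.04 F [-0.14  0.28 -1.64] T [ 0.08  0.04 -0.01] w 0.0579 q [ 0.41  0.22 -0.4   1.96  0.1   0.98 -1.94]
```

View pics/g4.png

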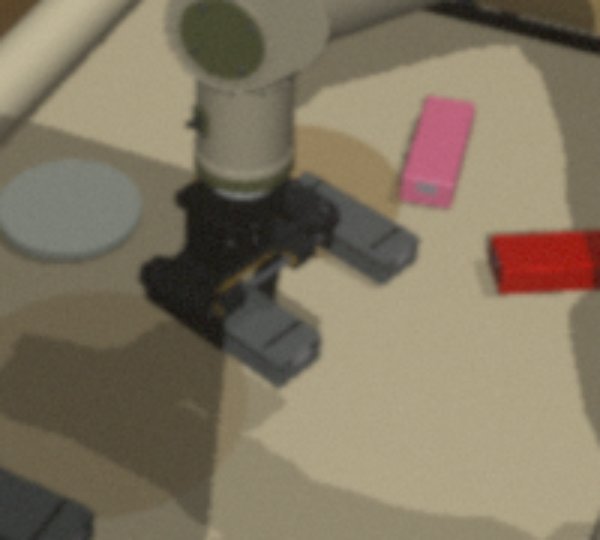

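c1 lifts at about 2 N, so it is the empty one and c2 is full. Setting c1 back flat.

```bash
python3 -m pendant '[{"translation":[0,0,-2.5],"angular":[0,0,0],"hand":-1},{"translation":[0,0,-2],"angular":[0,0,0],"hand":-1},{"translation":[0,0,-0.8],"angular":[0,0,0],"hand":-1},{"translation":[0,0,-0.4],"angular":[0,0,0],"hand":-1},{"translation":[0,0,-0.2],"angular":[0,0,0],"hand":-1},{"translation":[0,0,-0.1],"angular":[0,0,0],"hand":-1},{"translation":[0,0,0],"angular":[0,0,0],"hand":1},{"translation":[0,0,0],"angular":[0,0,0],"hand":1},{"translation":[0,0,0],"angular":[0,0,0],"hand":1},{"translation":[0,0,0],"angular":[0,0,0],"hand":1}]'; python3 st.py
```

```text
time: 8.6
ee_pos: [0.4877, -0.0688, 0.0338]
eef_rot: [0.698, -0.117, -0.697, -0.116]
ft_force: [0.7, 0.4, -0.3]
width: 0.0812
t 8.6 p [ 0.4877 -0.0688  0.0338] x [ 0.001 -0.    -1.   ] yaw_y 161.03 F [ 0.68  0.39 -0.32] T [-0.02  0.07 -0.02] w 0.0812 q [ 0.39  0.31 -0.38  2.    0.15  0.85 -1.98]
```

```bash
python3 -m pendant '[{"translation":[0,0,2.5],"angular":[0,0,0],"hand":1},{"translation":[0,0,4.5],"angular":[0,0,0],"hand":1},{"translation":[0,0,4],"angular":[0,0,0],"hand":1},{"translation":[0,-1.5,0],"angular":[0,0,8.5],"hand":1},{"translation":[-0.2,-1.5,0],"angular":[0,0,8.5],"hand":1},{"translation":[-0.2,-1.5,0],"angular":[0,0,8.5],"hand":1},{"translation":[-0.2,-1.5,0],"angular":[0,0,8.5],"hand":1},{"translation":[-0.2,-1.5,0],"angular":[0,0,8.5],"hand":1},{"translation":[-0.2,-1.5,0],"angular":[0,0,8.5],"hand":1},{"translation":[-0.2,-1.5,0],"angular":[0,0,8.5],"hand":1},{"translation":[-0.2,-1.5,0],"angular":[0,0,8.5],"hand":1},{"translation":[-0.2,-1.5,0],"angular":[0,0,8.5],"hand":1},{"translation":[-0.2,-1.5,0],"angular":[0,0,8.5],"hand":1},{"translation":[-0.2,-1.5,0],"angular":[0,0,8.5],"hand":1},{"translation":[-0.2,-1.5,0],"angular":[0,0,8.5],"hand":1},{"translation":[-0.2,-1.5,0],"angular":[0,0,8.5],"hand":1},{"translation":[-0.2,-1.5,0],"angular":[0,0,8.5],"hand":1},{"translation":[-0.1,-1.5,0],"angular":[0,0,8.5],"hand":1},{"translation":[0,-0.5,0],"angular":[0,0,8.5],"hand":1},{"translation":[0,0,0],"angular":[0,0,8.5],"hand":1}]'; python3 -m pendant '[{"translation":[0,0,0],"angular":[0,0,8.5],"hand":1},{"translation":[0,0,0],"angular":[0,0,8.5],"hand":1},{"translation":[0,0,0],"angular":[0,0,8.5],"hand":1},{"translation":[0,0,0],"angular":[0,0,8.5],"hand":1},{"translation":[0,0,0],"angular":[0,0,2],"hand":1},{"translation":[0,0,0],"angular":[0,0,0],"hand":1}]'; python3 st.py
```

```text
time: 10.6
ee_pos: [0.4601, -0.2999, 0.1435]
eef_rot: [0.322, 0.629, -0.322, 0.629]
ft_force: [0.3, -0.2, -0.1]
width: 0.087
time: 11.2
ee_pos: [0.4604, -0.2989, 0.1436]
eef_rot: [0.113, 0.698, -0.113, 0.698]
ft_force: [0.4, 0.5, -0.1]
width: 0.0869
t 11.2 p [ 0.4604 -0.2989  0.1436] x [ 0.  0. -1.] yaw_y -18.46 F [ 0.4   0.48 -0.09] T [ 0.1  -0.15 -0.01] w 0.0869 q [ 0.99  0.31 -0.58  1.77  0.18  1.12  1.6 ]
```

```bash
python3 - <<'E'
from h import *
a=r.camera('side');b=r.camera('top')
cv2.imwrite('pics/g5.png',np.hstack([cv2.resize(a[80:280,200:440],(400,333)),cv2.resize(b[130:330,240:480],(400,333))])[:,:,::-1])
E
```

```text
(no output)
```

View pics/g5.png

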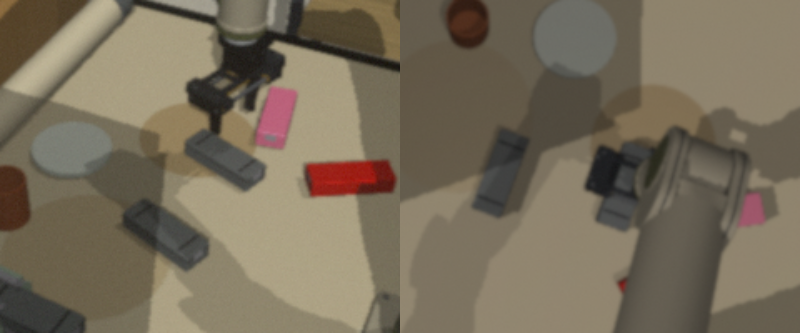

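Both cases lie flat and the gripper is over c2. Grasping it with 45 N and lifting.

```bash
python3 -m pendant '[{"translation":[0,0,-4],"angular":[0,0,0],"hand":1},{"translation":[0,0,-4],"angular":[0,0,0],"hand":1},{"translation":[0,0,-2.3],"angular":[0,0,0],"hand":1},{"translation":[0,0,-1],"angular":[0,0,0],"hand":1},{"translation":[0,0,0],"angular":[0,0,0],"hand":1},{"translation":[0,0,0],"angular":[0,0,0],"hand":-1},{"translation":[0,0,0],"angular":[0,0,0],"hand":-1},{"translation":[0,0,0],"angular":[0,0,0],"hand":-1},{"translation":[0,0,0],"angular":[0,0,0],"hand":-1},{"translation":[0,0,0],"angular":[0,0,0],"hand":-1},{"translation":[0,0,0],"angular":[0,0,0],"hand":-1}]' 45; python3 st.py;python3 -m pendant '[{"translation":[0,0,1.5],"angular":[0,0,0],"hand":-1},{"translation":[0,0,3],"angular":[0,0,0],"hand":-1},{"translation":[0,0,4.5],"angular":[0,0,0],"hand":-1},{"translation":[0,0,4.5],"angular":[0,0,0],"hand":-1},{"translation":[0,0,2.5],"angular":[0,0,0],"hand":-1},{"translation":[0,0,0],"angular":[0,0,0],"hand":-1},{"translation":[0,0,0],"angular":[0,0,0],"hand":-1}]'; python3 st.py
```

```text
time: 12.4
ee_pos: [0.4607, -0.299, 0.0311]
eef_rot: [0.113, 0.698, -0.114, 0.698]
ft_force: [-1.8, 0.5, 5.5]
width: 0.0578
t 12.4 p [ 0.4607 -0.299   0.0311] x [ 0. -0. -1.] yaw_y -18.48 F [-1.75  0.46  5.46] T [ 0.03  0.21 -0.18] w 0.0578 q [ 0.95  0.45 -0.54  1.85  0.29  0.92  1.53]
time: 13.1
ee_pos: [0.4598, -0.2985, 0.1898]
eef_rot: [0.114, 0.698, -0.113, 0.698]
ft_force: [-0.3, -0.6, -6.4]
width: 0.0576
t 13.1 p [ 0.4598 -0.2985  0.1898] x [-0.001  0.    -1.   ] yaw_y -18.47 F [-0.27 -0.57 -6.39] T [ 0.07 -0.04 -0.02] w 0.0576 q [ 1.01  0.26 -0.59  1.72  0.15  1.21  1.62]
```

```bash
python3 -m pendant '[{"translation":[0.2,2,0],"angular":[0,0,0.9],"hand":-1},{"translation":[0.4,4.5,0],"angular":[0,0,1],"hand":-1},{"translation":[0.4,4.5,0],"angular":[0,0,1],"hand":-1},{"translation":[0.4,4.5,0],"angular":[0,0,1],"hand":-1},{"translation":[0.4,4.5,0],"angular":[0,0,1],"hand":-1},{"translation":[0.4,4.5,0],"angular":[0,0,1],"hand":-1},{"translation":[0.4,4.5,0],"angular":[0,0,1],"hand":-1},{"translation":[0.4,4.5,0],"angular":[0,0,2],"hand":-1},{"translation":[0.4,4.5,0],"angular":[0,0,2],"hand":-1},{"translation":[0.4,4.5,0],"angular":[0,0,2],"hand":-1},{"translation":[0.4,4.5,0],"angular":[0,0,2],"hand":-1},{"translation":[0.4,4.5,0],"angular":[0,0,0],"hand":-1},{"translation":[0,2,0],"angular":[0,0,0],"hand":-1},{"translation":[0,0,0],"angular":[0,0,0],"hand":-1},{"translation":[0,0,0],"angular":[0,0,0],"hand":-1}]'; python3 st.py; python3 - <<'E'
from h import *
a=r.camera('side');b=r.camera('top')
cv2.imwrite('pics/l_s.png',a[:,:,::-1]);cv2.imwrite('pics/l_t.png',b[:,:,::-1])
cv2.imwrite('pics/g6.png',np.hstack([cv2.resize(a[180:340,140:300],(400,400),interpolation=cv2.INTER_CUBIC),cv2.resize(b[130:290,120:280],(400,400),interpolation=cv2.INTER_CUBIC)])[:,:,::-1])
E
```

```text
time: 14.6
ee_pos: [0.5051, 0.2362, 0.1887]
eef_rot: [0.021, 0.708, -0.022, 0.706]
ft_force: [0.4, -0.5, -5.3]
width: 0.0578
t 14.6 p [0.5051 0.2362 0.1887] x [-0.003 -0.001 -1.   ] yaw_y -3.46 F [ 0.4  -0.5  -5.32] T [-0.01 -0.1   0.04] w 0.0578 q [ 0.26  0.37 -0.94  1.68  0.31  1.25  0.76]
```

View pics/g6.png

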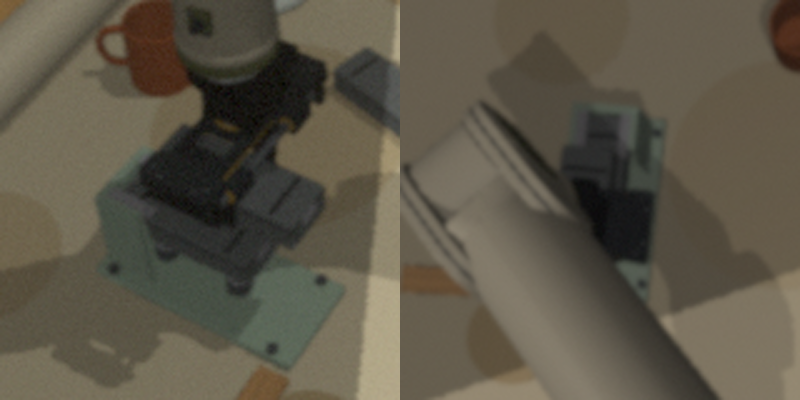

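```bash
python3 - <<'E'
from fit import *
v=[.5678,.2347,-.0625]
im=cv2.imread('pics/top0.png'); o=(175,160); f=12
a=cv2.resize(im[160:215,175:230],None,fx=f,fy=f,interpolation=cv2.INTER_CUBIC); a=cv2.convertScaleAbs(a,alpha=1.6)
zt=.1155
for q,c in (([(.04,-.02,zt),(.04,.02,zt),(.082,.02,zt),(.082,-.02,zt)],(0,0,255)),([(.04,-.032,zt),(.04,.032,zt),(.082,.032,zt),(.082,-.032,zt)],(255,255,0)),([(-.08,-.029,.106),(-.08,.029,.106),(.08,.029,.106),(.08,-.029,.106)],(0,255,0))):
    outline(a,'top',v,q,f,o,c)
im=cv2.imread('pics/side0.png'); o2=(175,235)
b=cv2.resize(im[235:290,175:230],None,fx=f,fy=f,interpolation=cv2.INTER_CUBIC); b=cv2.convertScaleAbs(b,alpha=1.6)
for q,c in (([(.04,-.02,zt),(.04,.02,zt),(.082,.02,zt),(.082,-.02,zt)],(0,0,255)),([(.04,-.032,zt),(.04,.032,zt),(.082,.032,zt),(.082,-.032,zt)],(255,255,0)),([(-.08,-.029,.106),(-.08,.029,.106),(.08,.029,.106),(.08,-.029,.106)],(0,255,0))):
    outline(b,'side',v,q,f,o2,c)
cv2.imwrite('pics/magt.png',cv2.resize(np.hstack([a,b]),(800,400),interpolation=cv2.INTER_AREA))
cv2.imwrite('pics/magt1.png',a[:600]);cv2.imwrite('pics/mags1.png',b[:600])
E
```

```text
(no output)
```

View pics/magt1.png

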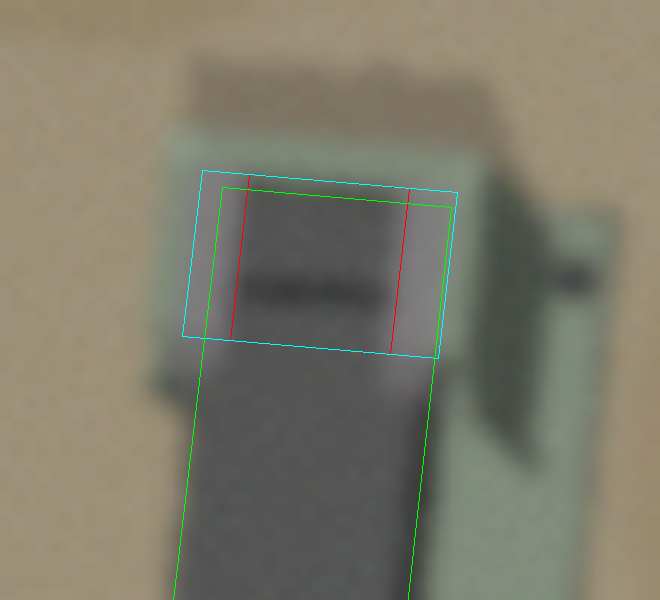

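View pics/mags1.png

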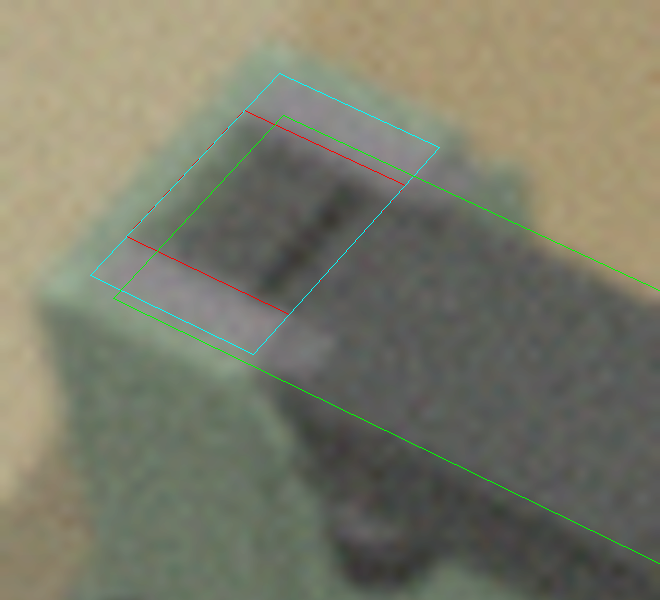

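```bash
cat > edge.py <<'E'
from fit import *
from scipy.ndimage import map_coordinates
G={c:cv2.GaussianBlur(cv2.imread(f'pics/{c}0.png'),(0,0),.8).astype(float) for c in('top','side')}
z=.012;zt=.1155
E=[('top',(-.13,-.055,z),(.09,-.055,z)),('top',(-.14,-.05,z),(-.14,.045,z)),('side',(-.14,-.05,z),(-.14,.05,z)),('side',(-.13,.055,z),(.06,.055,z)),('side',(-.13,-.055,z),(-.09,-.055,z)),
('top',(.045,-.02,zt),(.078,-.02,zt)),('top',(.045,.02,zt),(.078,.02,zt)),('side',(.045,-.02,zt),(.078,-.02,zt)),('side',(.045,.02,zt),(.078,.02,zt))]
def w(v,l): c,s=np.cos(v[2]),np.sin(v[2]); return np.array([v[0]+c*l[0]-s*l[1],v[1]+s*l[0]+c*l[1],l[2]])
def meas(v,rng=2.5):
    out=[]
    for k,(c,a,b) in enumerate(E):
        for t in np.linspace(0,1,25):
            l=np.array(a)+t*(np.array(b)-np.array(a)); p=proj(c,w(v,l))[0]; q=proj(c,w(v,l+.01*(np.array(b)-a)/np.linalg.norm(np.array(b)-a)))[0]
            d=(q-p)/np.linalg.norm(q-p); n=np.array([-d[1],d[0]])
            s=np.arange(-rng,rng+.01,.1); pr=np.array([map_coordinates(G[c][:,:,ch],[p[0]+s*n[0],p[1]+s*n[1]],order=1) for ch in range(3)])
            g=np.abs(np.gradient(pr,axis=1)).sum(0); i=g.argmax()
            if 2<i<len(s)-3 and g[i]>0.6: out.append((k,c,l,n,p+s[i]*n,s[i]))
    return out
v=np.array([.5678,.2347,-.05])
for it in range(6):
    m=meas(v)
    f=lambda u:np.array([ (proj(c,w(u,l))[0]-px)@n for k,c,l,n,px,_ in m])
    v=least_squares(f,v,loss='soft_l1',f_scale=.3).x
    print(np.round(v,4),np.degrees(v[2]).round(2),'rms',np.sqrt(np.mean(f(v)**2)).round(2))
e=f(v)
for k in range(len(E)): 
    i=[j for j in range(len(m)) if m[j][0]==k]; print(k,E[k],len(i),np.median(e[i]).round(2) if i else None)
for sub in ('top','side'):
    m2=[x for x in m if x[1]==sub]; ff=lambda u:np.array([ (proj(c,w(u,l))[0]-px)@n for k,c,l,n,px,_ in m2]); u=least_squares(ff,v,loss='soft_l1',f_scale=.3).x; print(sub,np.round(u,4),np.degrees(u[2]).round(2))
E
python3 edge.py
```

```text
Traceback (most recent call last):
  File "edge.py", line 22, in <module>
    v=least_squares(f,v,loss='soft_l1',f_scale=.3).x
      ~~~~~~~~~~~~~^^^^^^^^^^^^^^^^^^^^^^^^^^^^^^^
  File "edge.py", line 21, in <lambda>
    f=lambda u:np.array([ (proj(c,w(u,l))[0]-px)@n for k,c,l,n,px,_ in m])
                           ~~~~^^^^^^^^^^
  File "h.py", line 10, in proj
    K,Rm,t=cam(c); p=(Rm@np.atleast_2d(P).T).T+t; p=p@K.T; p=p[:,:2]/p[:,2:]; return p[:,::-1]  # row,col
           ~~~^^^
  File "h.py", line 5, in cam
    i=r.camera_info(c); K=np.array([[i['fx'],0,i['cx']],[0,i['fy'],i['cy']],[0,0,1.]]); return K,cv2.Rodrigues(i['rvec'])[0],np.array(i['tvec'])
ValueError: time passes only in moves, steps and waits
```

```bash
sed -i 's/^def cam(c):/import functools\n@functools.cache\ndef cam(c):/' h.py; python3 edge.py
```

```text
[ 0.5637  0.2354 -0.055 ] -3.15 rms 0.73
[ 0.5632  0.2357 -0.0547] -3.14 rms 0.82
[ 0.563   0.2357 -0.0543] -3.11 rms 0.79
[ 0.5631  0.2357 -0.0563] -3.22 rms 0.79
[ 0.5631  0.2358 -0.0562] -3.22 rms 0.82
[ 0.5631  0.2358 -0.0565] -3.23 rms 0.85
0 ('top', (-0.13, -0.055, 0.012), (0.09, -0.055, 0.012)) 25 1.0
1 ('top', (-0.14, -0.05, 0.012), (-0.14, 0.045, 0.012)) 21 1.61
2 ('side', (-0.14, -0.05, 0.012), (-0.14, 0.05, 0.012)) 25 -0.29
3 ('side', (-0.13, 0.055, 0.012), (0.06, 0.055, 0.012)) 10 -1.94
4 ('side', (-0.13, -0.055, 0.012), (-0.09, -0.055, 0.012)) 25 0.01
5 ('top', (0.045, -0.02, 0.1155), (0.078, -0.02, 0.1155)) 25 -0.4
6 ('top', (0.045, 0.02, 0.1155), (0.078, 0.02, 0.1155)) 25 -0.3
7 ('side', (0.045, -0.02, 0.1155), (0.078, -0.02, 0.1155)) 25 -0.4
8 ('side', (0.045, 0.02, 0.1155), (0.078, 0.02, 0.1155)) 25 0.3
top [ 0.5675  0.234  -0.033 ] -1.89
side [ 0.5623  0.2361 -0.0588] -3.37
```

```bash
python3 -m pendant '[{"translation":[-0.3,0.1,0],"angular":[0,0,0.7],"hand":-1},{"translation":[-0.2,0.1,-2],"angular":[0,0,0],"hand":-1},{"translation":[0,0,-2],"angular":[0,0,0],"hand":-1},{"translation":[0,0,-0.7],"angular":[0,0,0],"hand":-1},{"translation":[0,0,0],"angular":[0,0,0],"hand":-1},{"translation":[0,0,0],"angular":[0,0,0],"hand":-1}]' 55; python3 st.py; python3 - <<'E'
from h import *
a=r.camera('side');b=r.camera('top')
cv2.imwrite('pics/l2_s.png',a[:,:,::-1]);cv2.imwrite('pics/l2_t.png',b[:,:,::-1])
cv2.imwrite('pics/g7.png',np.hstack([cv2.resize(a[210:320,160:270],(400,400),interpolation=cv2.INTER_CUBIC),cv2.resize(b[150:260,160:270],(400,400),interpolation=cv2.INTER_CUBIC)])[:,:,::-1])
E
```

```text
time: 15.3
ee_pos: [0.5019, 0.2382, 0.1444]
eef_rot: [0.018, 0.707, -0.018, 0.707]
ft_force: [0.6, 0.4, -4.3]
width: 0.0578
t 15.3 p [0.5019 0.2382 0.1444] x [ 0.001  0.    -1.   ] yaw_y -2.89 F [ 0.6   0.41 -4.34] T [ 0.1  -0.13  0.02] w 0.0578 q [ 0.24  0.41 -0.92  1.74  0.35  1.17  0.74]
```

View pics/g7.png

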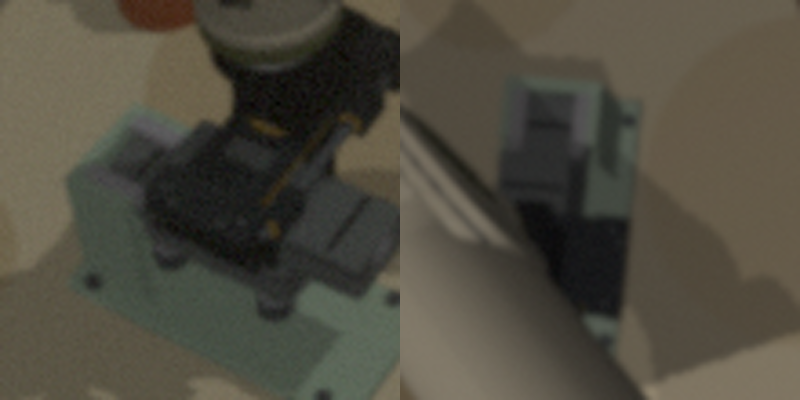

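```bash
cat > ov.py <<'E'
import sys
from fit import *
s=r.read_state(); M=R.from_quat(s['eef_rot']).as_matrix(); yaw=np.arctan2(-M[0,1],M[1,1]); p=s['ee_pos']
cv=[p[0]+.0075*np.cos(yaw),p[1]+.0075*np.sin(yaw),yaw]; zt=p[2]-.031+.036
mv=[float(x) for x in sys.argv[3:6]]
c,name=sys.argv[1:3]; o={'top':(175,150),'side':(170,225)}[c]; f=10
im=cv2.imread(name); a=cv2.convertScaleAbs(cv2.resize(im[o[1]:o[1]+60,o[0]:o[0]+75],None,fx=f,fy=f,interpolation=cv2.INTER_CUBIC),alpha=1.8)
outline(a,c,cv,[(-.08,-.029,zt),(-.08,.029,zt),(.08,.029,zt),(.08,-.029,zt)],f,o,(0,255,0))
z=.1155
outline(a,c,mv,[(.04,-.02,z),(.04,.02,z),(.082,.02,z),(.082,-.02,z)],f,o,(0,0,255))
outline(a,c,mv,[(.04,-.032,z),(.04,.032,z),(.082,.032,z),(.082,-.032,z)],f,o,(255,255,0))
cv2.imwrite(sys.argv[6],a)
E
python3 ov.py top pics/l2_t.png .5655 .2355 -.047 pics/ov2t.png;python3 ov.py side pics/l2_s.png .5655 .2355 -.047 pics/ov2s.png
```

```text
(no output)
```

View pics/ov2t.png

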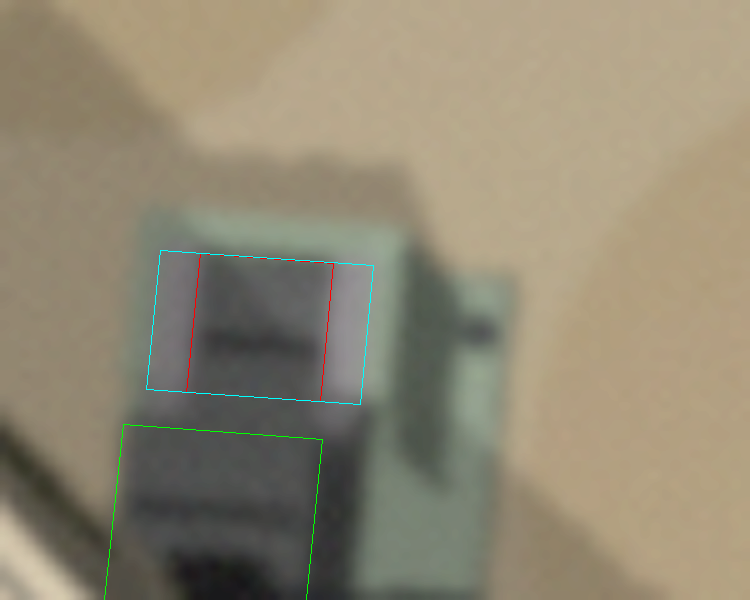

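View pics/ov2s.png

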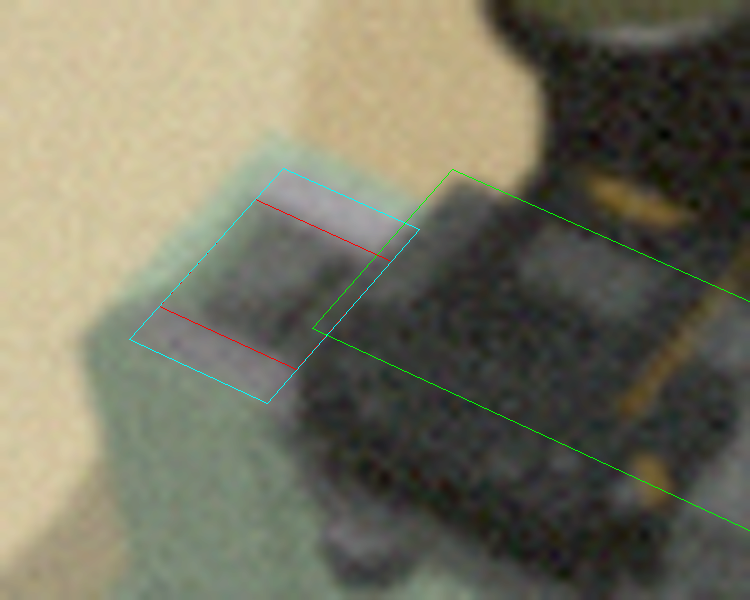

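The overlays agree within about 1–2 mm: the held case is in line with the lips and its leading end is short of them. Pressing down now.

```bash
python3 -m pendant '[{"translation":[0,0,-0.5],"angular":[0,0,0],"hand":-1},{"translation":[0,0,-0.5],"angular":[0,0,0],"hand":-1},{"translation":[0,0,-0.5],"angular":[0,0,0],"hand":-1},{"translation":[0,0,-0.5],"angular":[0,0,0],"hand":-1},{"translation":[0,0,0],"angular":[0,0,0],"hand":-1}]'; python3 st.py
```

```text
time: 15.9
ee_pos: [0.502, 0.2385, 0.1241]
eef_rot: [0.018, 0.706, -0.018, 0.707]
ft_force: [-2.0, -1.6, 7.8]
width: 0.0575
t 15.9 p [0.502  0.2385 0.1241] x [ 0.001  0.    -1.   ] yaw_y -2.87 F [-1.95 -1.64  7.81] T [-0.49  0.37 -0.04] w 0.0575 q [ 0.22  0.43 -0.91  1.76  0.38  1.13  0.72]
```

```bash
python3 -m pendant '[{"translation":[0,0,-0.6],"angular":[0,0,0],"hand":-1},{"translation":[0,0,-0.6],"angular":[0,0,0],"hand":-1},{"translation":[0,0,-0.6],"angular":[0,0,0],"hand":-1},{"translation":[0,0,-0.5],"angular":[0,0,0],"hand":-1},{"translation":[0,0,-0.3],"angular":[0,0,0],"hand":-1},{"translation":[0,0,0],"angular":[0,0,0],"hand":-1}]'; python3 st.py; python3 - <<'E'
from h import *
a=r.camera('side');b=r.camera('top')
cv2.imwrite('pics/l3_s.png',a[:,:,::-1]);cv2.imwrite('pics/l3_t.png',b[:,:,::-1])
E
python3 ov.py top pics/l3_t.png .5655 .2355 -.047 pics/ov3t.png;python3 ov.py side pics/l3_s.png .5655 .2355 -.047 pics/ov3s.png
python3 -c "
import cv2,numpy as np
cv2.imwrite('pics/ov3.png',np.hstack([cv2.resize(cv2.imread('pics/ov3t.png'),(400,320)),cv2.resize(cv2.imread('pics/ov3s.png'),(400,320))]))"
```

```text
time: 16.5
ee_pos: [0.502, 0.2386, 0.0988]
eef_rot: [0.018, 0.706, -0.018, 0.707]
ft_force: [-5.4, -2.6, 13.8]
width: 0.0578
t 16.5 p [0.502  0.2386 0.0988] x [ 0.001 -0.    -1.   ] yaw_y -2.88 F [-5.41 -2.63 13.78] T [-0.82  0.95 -0.17] w 0.0578 q [ 0.21  0.47 -0.89  1.78  0.4   1.09  0.7 ]
```

View pics/ov3.png

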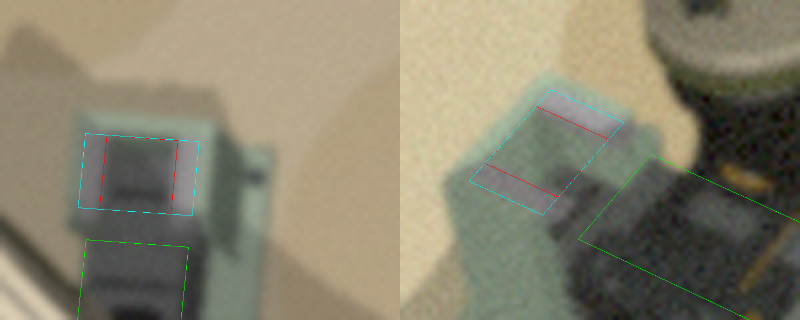

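```bash
python3 -m pendant '[{"translation":[0.4,-0.02,0],"angular":[0,0,0],"hand":-1},{"translation":[0.5,-0.02,0],"angular":[0,0,0],"hand":-1},{"translation":[0.5,-0.02,0],"angular":[0,0,0],"hand":-1},{"translation":[0.5,-0.03,0],"angular":[0,0,0],"hand":-1},{"translation":[0.3,-0.02,0],"angular":[0,0,0],"hand":-1},{"translation":[0,0,0],"angular":[0,0,0],"hand":-1}]'; python3 st.py
```

```text
time: 17.2
ee_pos: [0.5227, 0.239, 0.0989]
eef_rot: [0.018, 0.707, -0.017, 0.707]
ft_force: [-9.4, -0.1, 13.4]
width: 0.0577
t 17.2 p [0.5227 0.239  0.0989] x [-0.001  0.001 -1.   ] yaw_y -2.77 F [-9.45 -0.09 13.43] T [-0.22  1.87 -0.02] w 0.0577 q [ 0.19  0.5  -0.87  1.73  0.42  1.11  0.71]
```

```bash
python3 -m pendant '[{"translation":[0.4,-0.06,0],"angular":[0,0,0],"hand":-1},{"translation":[0.5,-0.06,0],"angular":[0,0,0],"hand":-1},{"translation":[0.5,-0.05,0],"angular":[0,0,0],"hand":-1},{"translation":[0.4,-0.05,0],"angular":[0,0,0],"hand":-1},{"translation":[0,0,0],"angular":[0,0,0],"hand":-1}]'; python3 st.py; python3 - <<'E'
from h import *
a=r.camera('side');b=r.camera('top')
cv2.imwrite('pics/l4_s.png',a[:,:,::-1]);cv2.imwrite('pics/l4_t.png',b[:,:,::-1])
E
python3 ov.py top pics/l4_t.png .5655 .2355 -.047 pics/ov4t.png;python3 ov.py side pics/l4_s.png .5655 .2355 -.047 pics/ov4s.png
python3 -c "
import cv2,numpy as np
cv2.imwrite('pics/ov4.png',np.hstack([cv2.resize(cv2.imread('pics/ov4t.png'),(400,320)),cv2.resize(cv2.imread('pics/ov4s.png'),(400,320))]))"
```

```text
time: 17.7
ee_pos: [0.5408, 0.2369, 0.099]
eef_rot: [0.018, 0.707, -0.017, 0.707]
ft_force: [-9.1, 1.7, 13.3]
width: 0.0577
t 17.7 p [0.5408 0.2369 0.099 ] x [-0.     0.002 -1.   ] yaw_y -2.77 F [-9.05  1.71 13.31] T [-0.07  1.83 -0.03] w 0.0577 q [ 0.18  0.53 -0.86  1.69  0.44  1.13  0.72]
```

View pics/ov4.png

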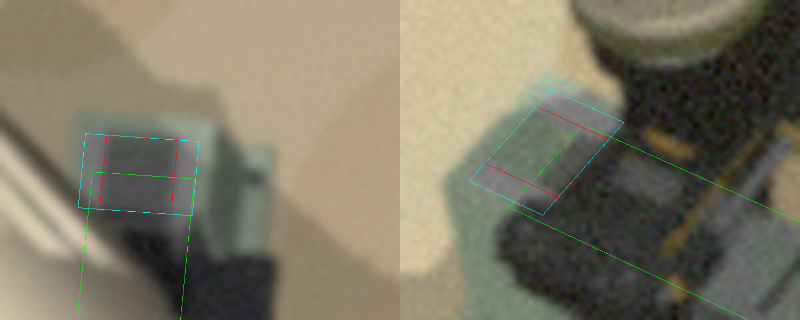

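```bash
python3 -m pendant '[{"translation":[0.4,-0.02,0],"angular":[0,0,0],"hand":-1},{"translation":[0.4,-0.02,0],"angular":[0,0,0],"hand":-1},{"translation":[0.3,-0.01,0],"angular":[0,0,0],"hand":-1},{"translation":[0,0,0],"angular":[0,0,0],"hand":-1}]'; python3 st.py;python3 -m pendant '[{"translation":[0.2,-0.01,0],"angular":[0,0,0],"hand":-1},{"translation":[0.2,-0.01,0],"angular":[0,0,0],"hand":-1},{"translation":[0,0,0],"angular":[0,0,0],"hand":-1}]'; python3 st.py
```

```text
time: 18.2
ee_pos: [0.5516, 0.2363, 0.099]
eef_rot: [0.018, 0.707, -0.017, 0.707]
ft_force: [-10.1, 0.4, 14.1]
width: 0.0574
t 18.2 p [0.5516 0.2363 0.099 ] x [-0.001  0.001 -1.   ] yaw_y -2.77 F [-10.06   0.37  14.12] T [-0.15  2.02 -0.07] w 0.0574 q [ 0.18  0.55 -0.85  1.66  0.45  1.14  0.73]
time: 18.5
ee_pos: [0.5553, 0.2362, 0.0989]
eef_rot: [0.017, 0.707, -0.017, 0.707]
ft_force: [-10.9, 0.2, 14.8]
width: 0.0576
t 18.5 p [0.5553 0.2362 0.0989] x [-0.001  0.001 -1.   ] yaw_y -2.75 F [-10.85   0.16  14.76] T [-0.14  2.21 -0.08] w 0.0576 q [ 0.17  0.56 -0.85  1.65  0.45  1.14  0.73]
```

```bash
python3 -m pendant '[{"translation":[0.2,-0.01,0],"angular":[0,0,0],"hand":-1},{"translation":[0,0,0],"angular":[0,0,0],"hand":-1}]';python3 -m pendant '[{"translation":[0.15,-0.01,0],"angular":[0,0,0],"hand":-1},{"translation":[0,0,0],"angular":[0,0,0],"hand":-1}]'; python3 st.py
```

```text
time: 18.7
ee_pos: [0.5573, 0.2361, 0.099]
eef_rot: [0.017, 0.707, -0.017, 0.706]
ft_force: [-10.9, 0.3, 14.3]
width: 0.0575
time: 18.9
ee_pos: [0.5587, 0.2361, 0.099]
eef_rot: [0.017, 0.707, -0.017, 0.706]
ft_force: [-11.4, 0.9, 15.0]
width: 0.0575
t 18.9 p [0.5587 0.2361 0.099 ] x [-0.001  0.001 -1.   ] yaw_y -2.75 F [-11.41   0.86  15.  ] T [-0.06  2.28 -0.07] w 0.0575 q [ 0.17  0.56 -0.85  1.64  0.45  1.15  0.74]
```

```bash
for i in 1; do python3 -m pendant '[{"translation":[0.1,0,0],"angular":[0,0,0],"hand":-1},{"translation":[0,0,0],"angular":[0,0,0],"hand":-1}]'; python3 st.py; python3 -m pendant '[{"translation":[0.1,0,0],"angular":[0,0,0],"hand":-1},{"translation":[0,0,0],"angular":[0,0,0],"hand":-1}]'; python3 st.py; done
```

```text
time: 19.1
ee_pos: [0.5596, 0.2361, 0.099]
eef_rot: [0.017, 0.707, -0.017, 0.706]
ft_force: [-12.7, 0.9, 13.8]
width: 0.0579
t 19.1 p [0.5596 0.2361 0.099 ] x [-0.001  0.001 -1.   ] yaw_y -2.75 F [-12.69   0.88  13.8 ] T [-0.07  2.36 -0.04] w 0.0579 q [ 0.17  0.56 -0.84  1.64  0.45  1.15  0.74]
time: 19.3
ee_pos: [0.5606, 0.236, 0.099]
eef_rot: [0.017, 0.707, -0.017, 0.706]
ft_force: [-11.6, 0.8, 15.1]
width: 0.0581
t 19.3 p [0.5606 0.236  0.099 ] x [-0.001  0.001 -1.   ] yaw_y -2.75 F [-11.61   0.82  15.07] T [-0.05  2.37  0.  ] w 0.0581 q [ 0.17  0.57 -0.84  1.64  0.45  1.15  0.74]
```

```bash
python3 -m pendant '[{"translation":[0.1,0,0],"angular":[0,0,0],"hand":-1},{"translation":[0,0,0],"angular":[0,0,0],"hand":-1}]'; python3 -m pendant '[{"translation":[0.1,0,0],"angular":[0,0,0],"hand":-1},{"translation":[0,0,0],"angular":[0,0,0],"hand":-1}]'; python3 st.py;  python3 - <<'E'
from h import *
a=r.camera('side');b=r.camera('top')
cv2.imwrite('pics/l5_s.png',a[:,:,::-1]);cv2.imwrite('pics/l5_t.png',b[:,:,::-1])
E
python3 ov.py top pics/l5_t.png .5655 .2355 -.047 pics/ov5t.png;python3 ov.py side pics/l5_s.png .5655 .2355 -.047 pics/ov5s.png
python3 -c "
import cv2,numpy as np
cv2.imwrite('pics/ov5.png',np.hstack([cv2.resize(cv2.imread('pics/ov5t.png'),(400,320)),cv2.resize(cv2.imread('pics/ov5s.png'),(400,320))]))"
```

```text
time: 19.5
ee_pos: [0.5612, 0.236, 0.0989]
eef_rot: [0.017, 0.708, -0.017, 0.706]
ft_force: [-12.9, 0.9, 14.2]
width: 0.0579
time: 19.7
ee_pos: [0.5613, 0.2361, 0.0988]
eef_rot: [0.017, 0.708, -0.017, 0.706]
ft_force: [-17.8, -1.1, 16.7]
width: 0.0575
t 19.7 p [0.5613 0.2361 0.0988] x [-0.004  0.    -1.   ] yaw_y -2.73 F [-17.83  -1.07  16.72] T [-0.36  3.62 -0.23] w 0.0575 q [ 0.17  0.57 -0.84  1.63  0.45  1.15  0.74]
```

View pics/ov5.png

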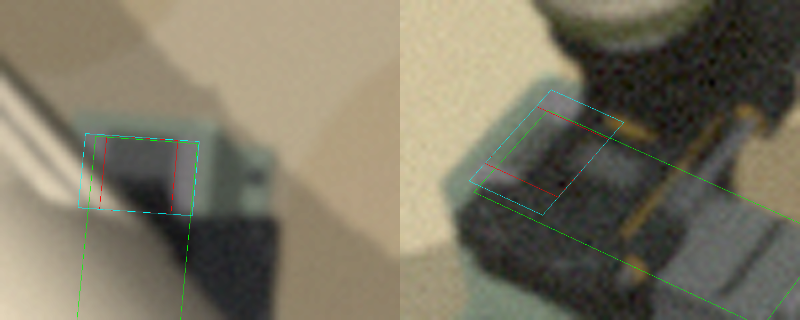

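The push force rose from 12 to 18 N with no further motion, so the case is against the back stop. Easing it up against the lips, then releasing.

```bash
python3 -m pendant '[{"translation":[-0.05,0,0.1],"angular":[0,0,0],"hand":-1},{"translation":[0,0,0.1],"angular":[0,0,0],"hand":-1},{"translation":[0,0,0.1],"angular":[0,0,0],"hand":-1},{"translation":[0,0,0],"angular":[0,0,0],"hand":-1}]'; python3 st.py; python3 -m pendant '[{"translation":[0,0,0],"angular":[0,0,0],"hand":0.6},{"translation":[0,0,0],"angular":[0,0,0],"hand":1},{"translation":[0,0,0],"angular":[0,0,0],"hand":1},{"translation":[0,0,0],"angular":[0,0,0],"hand":1},{"translation":[0,0,0],"angular":[0,0,0],"hand":1}]'; python3 st.py
```

```text
time: 20.2
ee_pos: [0.5613, 0.236, 0.1012]
eef_rot: [0.017, 0.708, -0.017, 0.706]
ft_force: [-13.5, 2.6, 9.2]
width: 0.0573
t 20.2 p [0.5613 0.236  0.1012] x [-0.003  0.001 -1.   ] yaw_y -2.74 F [-13.47   2.58   9.23] T [ 0.17  2.6  -0.22] w 0.0573 q [ 0.17  0.57 -0.84  1.63  0.45  1.15  0.74]
time: 20.7
ee_pos: [0.5637, 0.2339, 0.1006]
eef_rot: [0.018, 0.707, -0.018, 0.707]
ft_force: [-0.3, -0.4, 1.5]
width: 0.0849
t 20.7 p [0.5637 0.2339 0.1006] x [ 0.  0. -1.] yaw_y -2.89 F [-0.27 -0.45  1.46] T [ 0.1  -0.17  0.03] w 0.0849 q [ 0.17  0.57 -0.84  1.63  0.45  1.15  0.74]
```

```bash
python3 -m pendant '[{"translation":[0,0,1],"angular":[0,0,0],"hand":1},{"translation":[0,0,3],"angular":[0,0,0],"hand":1},{"translation":[0,0,4.5],"angular":[0,0,0],"hand":1},{"translation":[0,0,4.5],"angular":[0,0,0],"hand":1},{"translation":[-2,-3,3],"angular":[0,0,0],"hand":1},{"translation":[-2,-4,0],"angular":[0,0,0],"hand":1},{"translation":[-2,-4,0],"angular":[0,0,0],"hand":1},{"translation":[-2,-4,0],"angular":[0,0,0],"hand":1},{"translation":[-2,-4,0],"angular":[0,0,0],"hand":1},{"translation":[-2,-4,0],"angular":[0,0,0],"hand":1},{"translation":[-1,-4,0],"angular":[0,0,0],"hand":1},{"translation":[0,-4,0],"angular":[0,0,0],"hand":1},{"translation":[0,-4,0],"angular":[0,0,0],"hand":1},{"translation":[0,0,0],"angular":[0,0,0],"hand":1}]'; python3 st.py; python3 - <<'E'
from h import *
a=r.camera('side');b=r.camera('top')
cv2.imwrite('pics/e_s.png',a[:,:,::-1]);cv2.imwrite('pics/e_t.png',b[:,:,::-1])
E
python3 -c "
import cv2,numpy as np
a=cv2.imread('pics/e_s.png')[230:330,160:290];b=cv2.imread('pics/e_t.png')[155:255,130:260]
cv2.imwrite('pics/e.png',np.hstack([cv2.resize(x,(400,308),interpolation=cv2.INTER_CUBIC) for x in (a,b)]))"
```

```text
time: 22.1
ee_pos: [0.4327, -0.121, 0.261]
eef_rot: [0.02, 0.707, -0.021, 0.707]
ft_force: [0.3, -0.5, 0.3]
width: 0.087
t 22.1 p [ 0.4327 -0.121   0.261 ] x [ 0.    -0.001 -1.   ] yaw_y -3.27 F [ 0.27 -0.46  0.35] T [ 0.11 -0.14 -0.05] w 0.087 q [ 0.9  -0.04 -0.7   1.85 -0.02  1.32  1.72]
```

View pics/e.png

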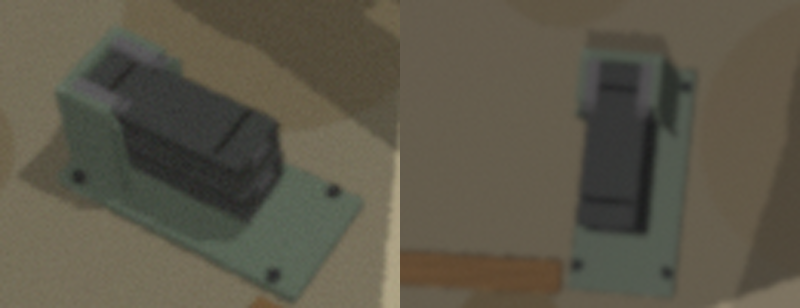

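View pics/e_s.png

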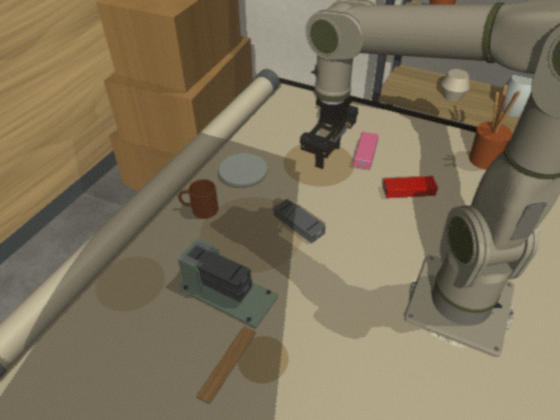

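View pics/e_t.png

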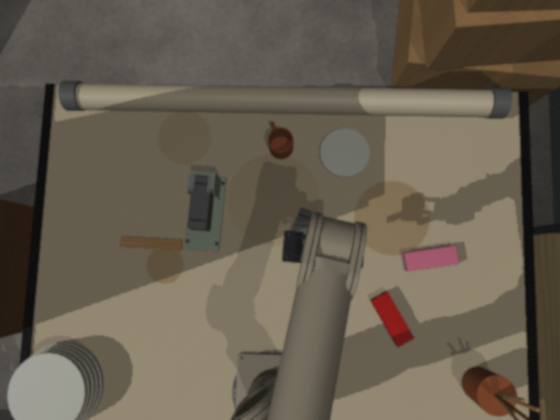

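Side view: two stacked cases in the magazine at (220,272), the upper one under the lips. The empty case lies at (300,221), and the bat, mug and slat are unmoved. One check of the seating.

```bash
python3 - <<'E'
from fit import *
v=[.5655,.2355,-.047]
A=[]
for c,o in(('side',(170,232)),('top',(170,160))):
    a=cv2.convertScaleAbs(cv2.resize(cv2.imread(f'pics/e_{c[0]}.png')[o[1]:o[1]+85,o[0]:o[0]+85],None,fx=8,fy=8,interpolation=cv2.INTER_CUBIC),alpha=1.8)
    for x,col in((0,(0,255,0)),(.002,(0,0,255))):
        outline(a,c,v,[(x-.08,-.029,.1075),(x-.08,.029,.1075),(x+.08,.029,.1075),(x+.08,-.029,.1075)],8,o,col)
    A.append(cv2.resize(a,(400,400)))
cv2.imwrite('pics/e2.png',np.hstack(A))
s0=cv2.imread('pics/side0.png').astype(int);s1=cv2.imread('pics/e_s.png').astype(int)
# displacement of bystanders by template matching
for n,c,(r0,r1,c0,c1) in [('bat','side',(150,190,212,272)),('mug','side',(178,220,175,222)),('slat','top',(230,255,115,188)),('c1','side',(195,245,268,330)),('mag','top',(228,252,188,222))]:
    A=cv2.imread(f'pics/{c}0.png');B=cv2.imread(f'pics/e_{c[0]}.png'); m=cv2.matchTemplate(B[r0-6:r1+6,c0-6:c1+6],A[r0:r1,c0:c1],cv2.TM_CCOEFF_NORMED); _,mx,_,loc=cv2.minMaxLoc(m); print(n,loc[0]-6,loc[1]-6,round(mx,3))
E
```

```text
bat 0 0 0.984
mug 0 0 0.986
slat 0 0 0.994
c1 0 0 0.978
mag 0 0 0.922
```

View pics/e2.png

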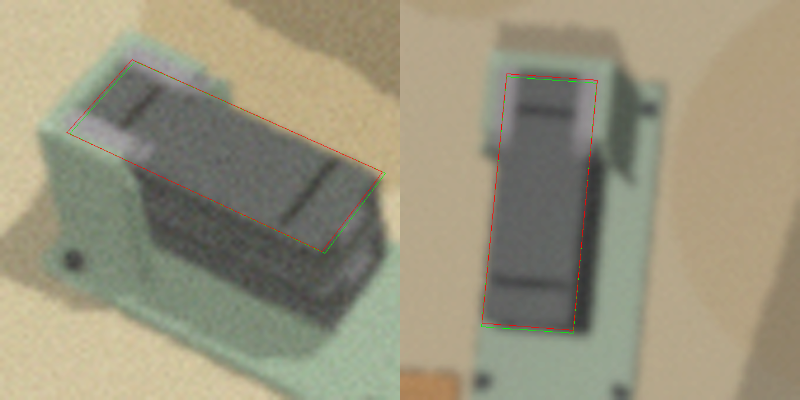

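```bash
python3 - <<'E'
from bench import r
print(r.close_job(), r.read_state()['time'])
E
```

```text
the job is handed in; nothing more can be done
the job is handed in; nothing more can be done
```

The full case is loaded in the magazine and the job is handed in; the clock stood at about 22 s of the 58 s allowed.

- **Weighing:** I lifted both grey cases. The right-hand one (top view 376,242) pulled about 6 N, so it is the full one. The left-hand one (301,234) pulled about 2 N, so it is empty, and I set it back flat where it was.
- **Loading:** I pressed the full case down about 38 mm with 14 N. I then slid it under the lips until it met the back stop: the push rose from 12 to 18 N with no further motion. I eased it up towards the lips and let go.
- **Last checks:** Both cameras show the case level under the lips, and its outline matches the home position to about 2 mm. The bat, mug, slat and empty case show no shift in the pictures (0 px). The gripper was clear of everything, with the wrist force near zero.
- **Disagreements:** The two cameras differed by about 5 mm in the magazine's x and about 1.5° in its turn. I used values in between, and the final contact with the stop came about 1 mm beyond the position they gave.

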